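# Change the loaded filter cartridge on the wafer chuck's vacuum manifold

## Task

One of the three filter cartridges on the wafer chuck's vacuum manifold has turned brown: push the blue release collar of its coupling down so that it springs free, draw it out and stand it in an empty place of the white service rack. Then take the clean white cartridge from the rack and push it down into the emptied coupling, past the grip, until it has latched fully home. Never let a cartridge drop from a height, do not loosen or shift the other cartridges, and leave everything else on the bench where it stands.

Things in the scene. Friction and masses are not known exactly. Their poses are not given: they have to be found in the camera images.
- manifold: Aluminium vacuum manifold block, fixed, 80 mm (x) by 240 mm (y) by 45 mm high, with three identical upright push-in couplings with blue release collars in a row along its y axis, 68 mm apart; gauge on its front (-x) face projecting 17 mm, below 45 mm; plugs project 12 mm at both ends. Origin: centre of its underside; z up.
- port0 (a point): Point on the axis of coupling 0 (manifold y -68 mm), level with the top face of its collar at rest, 85 mm above the bench. Inside the collar is a steel nozzle with an upright bore of 20.6 mm diameter, its mouth 1 mm below this point. Latched cartridge: tip 54 mm below this point, housing 6 to 38 mm above it. Freed cartridge: 15 mm higher; stays up by itself, leaning at most 0.1 rad in the bore.
- port1 (a point): The same point for coupling 1, the middle one. A latched cartridge cannot be pulled out: two hidden locking balls hold its bead until the collar is down about 4 mm; then the coupling's sprung valve (7 N) lifts it 15 mm in about 0.2 s. It stays up, clear of the balls, when the collar comes back up.
- port2 (a point): The same point for coupling 2 (manifold y +68 mm). To latch a cartridge, push it straight down past the balls (12 to 15 N; this also drives the collar down, then lets it snap back up) to the hard stop about 3 mm below the latched level; let go, the valve spring lifts it back to the latched level. Pushed less far, it springs back up.
- collar0 (a joint): Travel of the blue release collar of coupling 0: 0 up (at rest), 0.005 m fully pressed down. The collar is a flat-topped ring, 58 mm outside and 26 mm inside diameter, sprung upward (6 N at rest to 10 N fully down); press its top straight down anywhere, e.g. with both fingertips astride the cartridge.
- collar1 (a joint): The same for the collar of coupling 1.
- collar2 (a joint): The same for the collar of coupling 2.
- spent_filter: The loaded filter cartridge: brown element and brown disc on top. 92 mm long, round about its z axis (up), about 90 g. Origin: tip of its steel probe. From there up: cone from radius 5 to 9 mm at 9 mm, bead to 12, groove of radius 6.3 to 22, stem of radius 9 to 60, then the housing to grasp: 28 mm diameter, 60 to 92 mm. Starts latched in one coupling.
- fresh_filter: A cartridge of the same shape as spent_filter but with a clean white element and white disc on top: the fresh one. It starts standing loosely in one of the four places of the rack.
- good_filter1: A cartridge of the same shape, white element, latched in another coupling: still good, to be left alone.
- good_filter2: A cartridge of the same shape, white element, latched in the remaining coupling: still good, to be left alone.
- old_filter: A cartridge of the same shape, brown element, standing in the rack place diagonally across from the fresh one: left from an earlier change, to be left alone.
- rack: White plastic service rack, fixed, 150 x 150 x 40 mm, with a 2 x 2 pattern of round holes 70 mm apart. Origin: centre of its underside; z up.
- place0 (a point): Mouth centre of a hole of the rack, on its top face 40 mm above the bench (rack x -35, y -35 mm). Holes are 22.4 mm in diameter and 28 mm deep with a flat floor: a cartridge stands loosely in one with its tip 12 mm and its top 104 mm above the bench.
- place1 (a point): The same for the hole at rack x -35, y +35 mm.
- place2 (a point): The same for the hole at rack x +35, y -35 mm.
- place3 (a point): The same for the hole at rack x +35, y +35 mm.
- wash_bottle: White plastic bottle with red cap, 52 mm diameter, 140 mm tall, standing between manifold and rack. Origin: centre of its underside.
- wafer_carrier: Round wafer carrier, 110 mm diameter, 22 mm tall, black base and pale lid. Origin: centre of its underside.
- screwdriver: Screwdriver 180 mm long, lying between manifold and rack, nearer the robot than the bottle. Origin at the underside of its middle, x along it to the tip.
- objective: Black microscope objective standing upright, 38 mm diameter, 58 mm tall. Origin: centre of its underside.
- sample_tin: Round aluminium sample tin, 70 mm diameter, 20 mm tall. Origin: centre of its underside.
Mind the look-alikes: they are no part of the job. Leave any green, orange or turquoise look-alike of the rack alone.

How it is judged:
On the way, in this order (a step that is already met when the one before it is completed fails the run):
1. the brown cartridge has sprung up at least 4 mm in its coupling while that coupling's collar is pressed (((horizontal distance between spent_filter and port0 below 0.008 m and value of joint collar0 above 0.002 m and z of spent_filter in the frame of manifold above 0.035 m) or (horizontal distance between spent_filter and port1 below 0.008 m and value of joint collar1 above 0.002 m and z of spent_filter in the frame of manifold above 0.035 m) or (horizontal distance between spent_filter and port2 below 0.008 m and value of joint collar2 above 0.002 m and z of spent_filter in the frame of manifold above 0.035 m))), for 0.05 s.
2. the brown cartridge stands in an empty place of the rack and is let go ((horizontal distance between spent_filter and place0 below 0.006 m or horizontal distance between spent_filter and place1 below 0.006 m or horizontal distance between spent_filter and place2 below 0.006 m or horizontal distance between spent_filter and place3 below 0.006 m) and z of spent_filter in the frame of rack below 0.017 m and angle between spent_filter's own z axis and vertical below 0.2 rad and contact force between the fingers and spent_filter below 0.05 N), for 0.2 s.
At the end, for the whole second after the job is handed in: White cartridge latched in the emptied coupling: within 3 mm of its axis, 0.08 rad of upright, tip 29-32.5 mm above the bench, collar up within 1.5 mm. Brown one on the floor of a rack place, within 6 mm and 0.2 rad. Both let go, at rest. Good ones within 6 mm of their start (all of step 2 and ((horizontal distance between fresh_filter and port0 below 0.003 m and value of joint collar0 below 0.0015 m) or (horizontal distance between fresh_filter and port1 below 0.003 m and value of joint collar1 below 0.0015 m) or (horizontal distance between fresh_filter and port2 below 0.003 m and value of joint collar2 below 0.0015 m)) and z of fresh_filter in the frame of manifold between 0.029 and 0.0325 m and angle between the z axis of fresh_filter and the z axis of manifold, either way round below 0.08 rad and contact force between the fingers and fresh_filter below 0.05 N and linear speed of each of fresh_filter, spent_filter below 0.02 m/s and distance of each of good_filter1, good_filter2 from where it was at the start of the episode below 0.006 m); the robot touches nothing.
It fails at once if a good cartridge is loosened or shifted by more than 6 mm (distance of any of good_filter1, good_filter2 from where it was at the start of the episode above 0.006 m).
It fails at once if the old cartridge in the rack is shifted by more than 10 mm (distance of old_filter from where it was at the start of the episode above 0.01 m).
It fails at once if another thing on the bench is shifted by more than 25 mm or knocked over (distance of any of wash_bottle, wafer_carrier, screwdriver, objective, sample_tin from where it was at the start of the episode above 0.025 m or angle between any of wash_bottle, objective's own z axis and vertical above 0.4 rad).
It fails at once if a cartridge is let go in the air (tip more than 90 mm above the bench and not in the fingers) ((height (world z) of spent_filter above 0.09 m and contact force between the fingers and spent_filter below 0.01 N) or (height (world z) of fresh_filter above 0.09 m and contact force between the fingers and fresh_filter below 0.01 N)).
It also fails if it takes over 61 s, if anything falls off the work surface, if the arm or the gripper's body presses on something with over 40 N, if the wrist force passes 120 N, or if a joint passes its speed limit or range.

## Robot

A 6-joint arm with a two-finger parallel gripper is mounted at the origin on the work surface. World frame = base frame: x ahead of the robot, y to its left, z up, the work surface at z = 0. Lengths are in m, angles in rad, forces in N, time in s.
With the tool pointing down it reaches from about 0.325 to 0.775 m from the base axis. Payload 5.5 kg.
Tool frame: the origin (TCP) lies between the finger pads; the fingertips stand 17 mm ahead of it and the grasp point (between the pads) lies 2 mm behind it (bot.tips_ahead is the distance from the TCP to the fingertips, in m); z points along the fingers, y is the line along which they close (so a half turn about z gives the same grasp; the last joint's range is limited). The gripper opens to 85 mm and grips with 20 to 120 N. Pads are 22 mm wide; open, the fingers measure 114 mm over their backs; the gripper's body (76 mm by 85 mm) begins 54 mm behind the grasp point. The pads swing forward as they close: fully open they stand 13 mm farther back than shut.
Start: joints at [-1.234, 0.091, 1.231, -0, 1.82, -0.057], TCP at [0.23, -0.554, 0.248] pointing down, gripper open.
Joint ranges: [-2.87, 2.87], [-0.86, 2.18], [0.17, 2.46], [-1.51, 4.65], [0.06, 2.69], [-2.65, 2.65]. Speed limits (rad/s): [2.57, 2.57, 3.01, 3.14, 3.14, 3.14].

## Interface

Orientations are given as a rotation vector (axis times angle).
In Python, from workcell import telemetry, eyes, bot gives the robot as it stands.
- The arm moves only by the shell command python3 -m crank 'ROWS' [FORCE]. ROWS is JSON, a list of rows, each an object with "claw": the closure, from -1 (fully open) to 1 (shut); "offset": the shift along the tool's x, y, z in mm, a list of three; "roll": the turn about the tool's z in degrees. A call has 1 to 12 rows; each row shifts and turns the commanded pose from where the row before left it, along the tool's axes as they then stand; what a row does not reach is not made up. A row lasts 1/12 s, in which the tool goes at most 41.7 mm and 7.16 degrees, less where a joint would pass 70% of its speed; a pose out of reach is approached as far as the arm can. A call is refused whole if a number of a shift passes 41.7 or a number of a turn 7.16, either way. A call with a gripper value outside its range is refused whole. The fingers move at their own pace and stop on an object; FORCE is the grip in N (left out, the last holds). Time passes only in rows, so rows that do not move let the fingers close. It gives the time, the measured TCP pose, the force, the opening and the grip force at its end, in the units of the state.
- telemetry.sense(): the state, without advancing time (a new reading comes with each control period).
- eyes.capture(name): name is "scene" or "side" or "wrist"; returns a dict with "frame" (384x512x3 uint8, red, green, blue), "mtx" (3x3 intrinsics, pixels), "D" ([k1, k2, p1, p2, k3] as OpenCV has them; the pictures are not rectified), "T" (4x4, takes a point from camera to world coordinates); the wrist camera has in their place "hand_eye" (4x4, takes a point from camera to tool coordinates, whose origin is the TCP and whose axes are the flange's). Camera axes: x right, y down, z forward; pixel columns grow to the right and rows downward; lengths in m; the calibration is good to about 2 mm. A picture is of the moment at which its call begins: read the wrist's pose just before it. There is no depth.
- bot.finish_job(): hands the job in; it is judged then, once.
The state is a dict: "clock": time; "q": joint angles; "joint_vel": joint speeds; "joint_torque": joint torques, N m; "tool_pos": TCP position; "tcp_rot": TCP orientation; "force": force on the tool from outside, world axes, zero at the start; "torque": the same for the moment, N m; "opening": finger opening in m; "gripper_force": force on a finger pad.
Only numpy, scipy, OpenCV 4.12 (cv2) and the standard library are available. Lean on these libraries where they do the work, as an engineer would, in place of code of your own. Each camera call takes 0.05 s, during which the arm holds its last target. There are 200 camera calls.

## Working session

There is one attempt and no reset: what is moved stays moved. The work goes in short steps, Python scripts to look and compute and a shell command to move; the robot and the scene stay as the last step left them, time stands still between calls to the robot, and variables do not carry over. Pictures are saved under pics/ and viewed, at most 10 in all, crops included, and the job is handed in when it is done.

```bash
ls; mkdir -p pics
python3 - <<'E'
from workcell import telemetry, eyes, bot
import cv2,numpy as np
s=telemetry.sense(); print({k:np.round(v,4).tolist() for k,v in s.items()})
for n in ("scene","side","wrist"):
    c=eyes.capture(n); cv2.imwrite(f"pics/{n}0.png",c["frame"][:,:,::-1]); print(n,c["mtx"],c["D"],np.round(c.get("T",c.get("hand_eye")),4).tolist())
a=cv2.imread("pics/scene0.png");b=cv2.imread("pics/side0.png")
cv2.imwrite("pics/both0.png",np.vstack([a,b])[:, :])
E
```

```text
pics
{'clock': 0.0, 'q': [-1.2337, 0.0919, 1.2319, -0.0, 1.8198, -0.0567], 'joint_vel': [0.0018, 0.0014, -0.0, 0.0005, -0.0003, -0.0014], 'joint_torque': [-0.0037, -45.8733, -41.8029, -0.0003, 0.0115, -0.0001], 'tool_pos': [0.2301, -0.5538, 0.2471], 'tcp_rot': [-3.079, -0.6142, 0.0004], 'force': [1.3381, -0.6851, -0.448], 'torque': [0.0065, -0.0105, 0.0226], 'gripper_force': 0.0, 'opening': 0.0855}
scene [[374.25606854   0.         252.61269039]
 [  0.         374.25606854 193.13450041]
 [  0.           0.           1.        ]] [-0.10542674  0.          0.          0.          0.        ] [[0.5779, 0.4855, -0.656, 1.1117], [0.8158, -0.3214, 0.4808, -0.4044], [0.0226, -0.813, -0.5818, 0.6282], [0.0, 0.0, 0.0, 1.0]]
side [[360.10408115   0.         257.81018319]
 [  0.         360.10408115 195.00054486]
 [  0.           0.           1.        ]] [-0.02830091  0.          0.          0.          0.        ] [[-0.7963, -0.3844, 0.4671, 0.026], [-0.6049, 0.5159, -0.6066, 0.6446], [-0.0078, -0.7655, -0.6433, 0.7472], [0.0, 0.0, 0.0, 1.0]]
wrist [[312.20417286   0.         252.16721459]
 [  0.         312.20417286 187.6115636 ]
 [  0.           0.           1.        ]] [-0.0218593  0.         0.         0.         0.       ] [[0.0, -0.9539, -0.3001, 0.0748], [1.0, 0.0001, -0.0003, 0.0005], [0.0003, -0.3001, 0.9539, -0.1243], [0.0, 0.0, 0.0, 1.0]]
```

View pics/scene0.png

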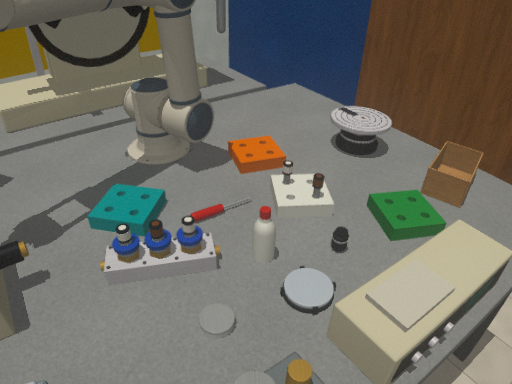

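View pics/side0.png

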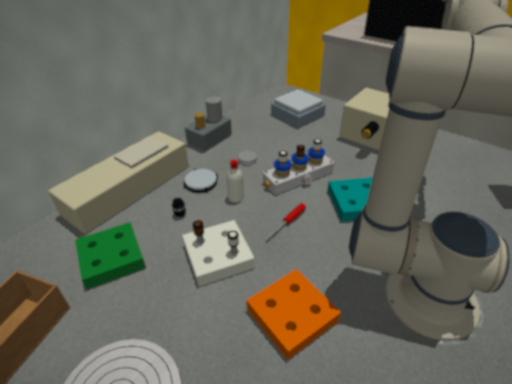

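The scene view shows brown in the middle coupling (157,228), with good ones at (124,230) and (189,220). In the white rack, fresh is at (288,165) and old brown at (318,178). The side view agrees: middle brown (300,150), rack fresh (233,235), old (198,226). I'll triangulate coarsely.

```bash
cat > h.py <<'E'
from workcell import telemetry, eyes, bot
import cv2,numpy as np
from scipy.spatial.transform import Rotation as R
def tcp():
    s=telemetry.sense(); T=np.eye(4); T[:3,:3]=R.from_rotvec(s["tcp_rot"]).as_matrix(); T[:3,3]=s["tool_pos"]; return T
def shot(n):
    W=tcp(); c=eyes.capture(n); c["W"]=W@c["hand_eye"] if n=="wrist" else np.array(c["T"]); return c
def ray(c,p):
    u=cv2.undistortPoints(np.array([[p]],float),c["mtx"],np.array(c["D"]))[0,0]
    d=c["W"][:3,:3]@np.array([u[0],u[1],1]); return c["W"][:3,3],d/np.linalg.norm(d)
def plane(c,p,z):
    o,d=ray(c,p); return o+d*(z-o[2])/d[2]
def tri(rays):
    A=sum(np.eye(3)-np.outer(d,d) for o,d in rays); b=sum((np.eye(3)-np.outer(d,d))@o for o,d in rays)
    x=np.linalg.solve(A,b); return x,max(np.linalg.norm(np.cross(x-o,d)) for o,d in rays)
def totool(p):
    "mm shift in tool axes of a world point from TCP"
    T=tcp(); return np.round(T[:3,:3].T@(np.array(p)-T[:3,3])*1000,1)
def proj(c,P):
    M=np.linalg.inv(c["W"]); return cv2.projectPoints(np.array(P,float).reshape(-1,3),cv2.Rodrigues(M[:3,:3])[0],M[:3,3],c["mtx"],np.array(c["D"]))[0][:,0]
E
python3 - <<'E'
from h import *
a,b=shot("scene"),shot("side")
def blobs(c,f):
    hsv=cv2.cvtColor(c["frame"],cv2.COLOR_RGB2HSV); m=f(hsv)
    n,l,st,ce=cv2.connectedComponentsWithStats(m); return [(np.round(ce[i],1),st[i].tolist()) for i in range(1,n) if st[i,4]>60 and st[i,4]<2000]
for c in(a,b):
    print(blobs(c,lambda h:cv2.inRange(h,(108,150,80),(125,255,255))))
for n,p,q in [("brown",(156,225),(300,149)),("g1",(124,230),(282,154)),("g2",(188,220),(317,143)),("fresh",(288,163),(233,234)),("old",(318,177),(197,224)),("cap",(265,210),(234,162)),("objective",(341,231),(179,200)),("rackL",(271,179),(199,283)),("rackF",(332,210),(182,232))]:
    print(n,tri([ray(a,p),ray(b,q)]))
print(proj(shot("wrist"),[[.4,-.3,0]]))
E
```

```text
[(array([188.6, 236.3]), [177, 226, 25, 19, 201]), (array([157.2, 240.7]), [145, 230, 26, 21, 235]), (array([125.5, 244.5]), [113, 233, 26, 21, 228])]
[(array([315.9, 153.1]), [309, 148, 15, 10, 81]), (array([299.8, 159. ]), [292, 154, 16, 10, 92]), (array([282.5, 165.3]), [275, 160, 16, 10, 96])]
brown (array([ 0.51520389, -0.2161105 ,  0.11498548]), np.float64(0.00036869672355440173))
g1 (array([ 0.54432195, -0.24248663,  0.10609694]), np.float64(0.0569735855263048))
g2 (array([ 0.49511496, -0.18415304,  0.13329087]), np.float64(0.05520233904707815))
fresh (array([0.45440102, 0.19290317, 0.10146169]), np.float64(0.0015561454174188084))
old (array([0.55094936, 0.21796475, 0.09914123]), np.float64(0.0007764338704732662))
cap (array([ 0.61992259, -0.01099915,  0.13492502]), np.float64(0.0008867283491967554))
objective (array([0.70285566, 0.15105438, 0.05559465]), np.float64(0.0025603495894931396))
rackL (array([0.42810731, 0.25140607, 0.00995923]), np.float64(0.07072017993732324))
rackF (array([0.6160514 , 0.22003338, 0.03118353]), np.float64(0.0020589811881987887))
[[ 81.11369051 -97.82251868]]
```

View pics/wrist0.png

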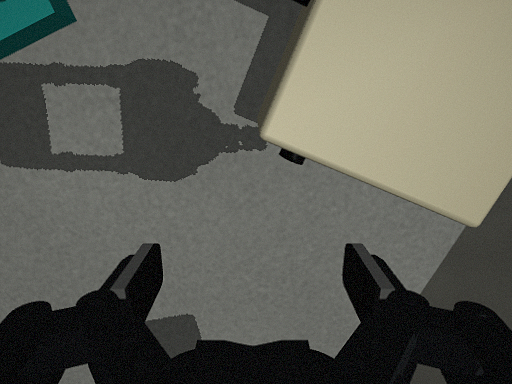

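Run:
```python
from h import *
a,b=shot("scene"),shot("side")
P=[tri([ray(a,p),ray(b,q)]) for p,q in [((125.5,244.5),(315.9,153.1)),((157.2,240.7),(299.8,159)),((188.6,236.3),(282.5,165.3))]]
for p in P: print(np.round(p[0],4),p[1])
d=P[2][0]-P[0][0]; print("spacing",np.linalg.norm(d)/2,"row yaw",np.degrees(np.arctan2(d[1],d[0])))
T=tcp(); print(np.round(T[:3,:3],3)); 
y=T[:3,1]; print("tool y yaw",np.degrees(np.arctan2(y[1],y[0])))
print("to above port1", totool([.515,-.216,.28]), totool([.50,.20,.28]))
```

```text
[ 0.4906 -0.2822  0.0738] 0.00010010253659492097
[ 0.516  -0.2202  0.0733] 0.0002867859623354644
[ 0.5414 -0.1568  0.0734] 6.362577615710731e-05
spacing 0.06763541440001329 row yaw 67.9757865438721
[[ 0.923  0.384 -0.   ]
 [ 0.384 -0.923  0.   ]
 [ 0.    -0.    -1.   ]]
tool y yaw -67.43610466172139
to above port1 [ 392.7 -202.9  -31.8] [ 538.5 -592.8  -31.7]
```

```bash
python3 -m crank '[{"claw":-1,"offset":[36,-18.5,-3],"roll":0},{"claw":-1,"offset":[36,-18.5,-3],"roll":0},{"claw":-1,"offset":[36,-18.5,-3],"roll":0},{"claw":-1,"offset":[36,-18.5,-3],"roll":0},{"claw":-1,"offset":[36,-18.5,-3],"roll":0},{"claw":-1,"offset":[36,-18.5,-3],"roll":0},{"claw":-1,"offset":[36,-18.5,-3],"roll":0},{"claw":-1,"offset":[36,-18.5,-3],"roll":0},{"claw":-1,"offset":[36,-18.5,-3],"roll":0},{"claw":-1,"offset":[36,-18.5,-3],"roll":0},{"claw":-1,"offset":[33,-18,-2],"roll":0}]'
python3 -m crank '[{"claw":-1,"offset":[0,0,0],"roll":-6.5},{"claw":-1,"offset":[0,0,0],"roll":-6.5},{"claw":-1,"offset":[0,0,0],"roll":-6.5},{"claw":-1,"offset":[0,0,0],"roll":-6.5},{"claw":-1,"offset":[0,0,0],"roll":-6.5},{"claw":-1,"offset":[0,0,0],"roll":-6.5},{"claw":-1,"offset":[0,0,0],"roll":-6.5},{"claw":-1,"offset":[0,0,0],"roll":0},{"claw":-1,"offset":[0,0,0],"roll":0},{"claw":-1,"offset":[0,0,0],"roll":0}]'
python3 - <<'E'
from h import *
T=tcp(); print(np.round(T,3))
c=shot("wrist"); cv2.imwrite("pics/w1.png",c["frame"][:,:,::-1])
h=cv2.cvtColor(c["frame"],cv2.COLOR_RGB2HSV); m=cv2.inRange(h,(108,150,60),(125,255,255))
for k in cv2.findContours(m,cv2.RETR_EXTERNAL,cv2.CHAIN_APPROX_NONE)[0]:
    if cv2.contourArea(k)>300:
        e=cv2.fitEllipse(k); print(e,cv2.contourArea(k),plane(c,e[0],.085))
E
```

```text
clock: 1.32
tool_pos: [0.5164, -0.2138, 0.2808]
tcp_rot: [3.08, 0.615, 0.001]
force: [0.2, -0.1, -0.5]
opening: 0.085
gripper_force: 0.0
clock: 2.15
tool_pos: [0.5152, -0.2158, 0.2803]
tcp_rot: [2.606, 1.754, 0.0]
force: [-0.1, 0.7, -0.7]
opening: 0.0855
gripper_force: 0.0
[[ 0.377  0.926  0.     0.515]
 [ 0.926 -0.377 -0.    -0.216]
 [-0.     0.    -1.     0.28 ]
 [ 0.     0.     0.     1.   ]]
((252.1182861328125, 224.4826202392578), (43.768165588378906, 46.35382843017578), 96.64418029785156) 967.5 [ 0.48837494 -0.27880502  0.085     ]
((252.1945037841797, 166.3954620361328), (51.576141357421875, 52.059627532958984), 86.9992446899414) 2106.5 [ 0.51347276 -0.21729007  0.085     ]
((252.47715759277344, 99.86018371582031), (55.58384704589844, 57.51604461669922), 178.96408081054688) 2508.5 [ 0.53913742 -0.15489648  0.085     ]
```

View pics/w1.png

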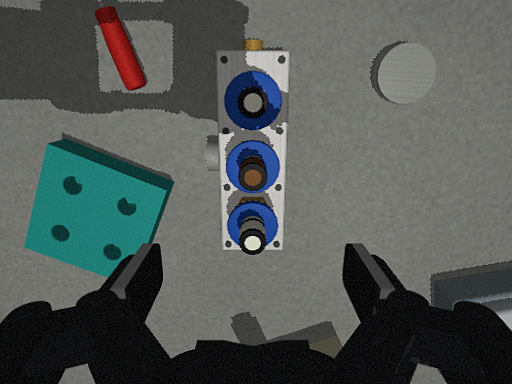

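The wrist view shows the manifold upright in the picture with three collars on column ~252. The brown disc is at (253,177) and the good discs are at (253,103) and (253,243). Now I'll measure the discs from here and from a lower pose.

```bash
cat >> h.py <<'E'
def discs(c,lo,hi,amin=60,amax=1500,roi=None):
    h=cv2.cvtColor(c["frame"],cv2.COLOR_RGB2HSV); m=cv2.inRange(h,lo,hi); out=[]
    for k in cv2.findContours(m,cv2.RETR_EXTERNAL,cv2.CHAIN_APPROX_NONE)[0]:
        A=cv2.contourArea(k)
        if amin<A<amax and len(k)>5:
            e=cv2.fitEllipse(k)
            if roi is None or (roi[0]<e[0][0]<roi[2] and roi[1]<e[0][1]<roi[3]): out.append((np.round(e[0],1),np.round(e[1],1),A))
    return out
BROWN=((5,90,50),(20,200,200)); WHITE=((0,0,120),(180,60,255))
E
cat > m1.py <<'E'
from h import *
import pickle,sys
c=shot("wrist"); cv2.imwrite(f"pics/{sys.argv[1]}.png",c["frame"][:,:,::-1]); f=c["frame"]; 
for nm,M in(("b",BROWN),("w",WHITE)):
    for e in discs(c,*M,roi=(215,0,290,300)): print(nm,e,plane(c,e[0],.123))
pickle.dump({k:c[k] for k in("W","mtx","D","frame")},open(sys.argv[1]+".pkl","wb"))
for p in ((253,177),(253,103),(253,243)): print(cv2.cvtColor(f,cv2.COLOR_RGB2HSV)[p[1],p[0]])
E
python3 m1.py v1
python3 -m crank '[{"claw":-1,"offset":[0,0,30],"roll":0},{"claw":-1,"offset":[0,0,30],"roll":0},{"claw":-1,"offset":[0,0,0],"roll":0},{"claw":-1,"offset":[0,0,0],"roll":0},{"claw":-1,"offset":[0,0,0],"roll":0}]'
python3 m1.py v2
```

```text
b (array([252.3, 177.2]), array([15.9, 16.9]), 209.0) [ 0.51316713 -0.21846673  0.123     ]
b (array([252.9,  44.4]), array([10.9, 20.1]), 154.0) [ 0.55661062 -0.11271082  0.123     ]
w (array([253.9, 264.1]), array([28.6, 40.5]), 160.5) [ 0.47994367 -0.30472232  0.123     ]
w (array([252. , 242.6]), array([13.5, 15.8]), 165.0) [ 0.48735546 -0.28128967  0.123     ]
w (array([272.5,  65.9]), array([34.5, 53. ]), 1095.0) [ 0.56565768 -0.13447865  0.123     ]
[ 12 158 116]
[ 25  26 120]
[ 35  20 212]
clock: 2.67
tool_pos: [0.5156, -0.216, 0.222]
tcp_rot: [2.603, 1.757, 0.001]
force: [0.1, -0.8, 0.8]
opening: 0.0851
gripper_force: 0.0
b (array([251.7, 197.7]), array([19.4, 21.2]), 320.5) [ 0.51325325 -0.21845102  0.123     ]
b (array([252. ,  35.4]), array([12.9, 25. ]), 230.5) [ 0.55545556 -0.11449061  0.123     ]
w (array([251.2, 275.5]), array([15.6, 19.1]), 233.0) [ 0.48744552 -0.28124097  0.123     ]
w (array([252. , 105.3]), array([20.5, 22. ]), 351.5) [ 0.53884644 -0.15564458  0.123     ]
[ 13 177  36]
[ 25  27 123]
[150  51  10]
```

```bash
python3 - <<'E'
from h import *
import pickle
a,b=[pickle.load(open(f"v{i}.pkl","rb")) for i in(1,2)]
for p,q in (((252.3,177.2),(251.7,197.7)),((252,242.6),(251.2,275.5))): print(tri([ray(a,p),ray(b,q)]))
S=shot("scene"); E=discs(S,*BROWN,amin=15,roi=(140,210,175,250)); print(E)
if E: print(tri([ray(S,E[0][0]),ray(b,(251.7,197.7))]))
print(bot.tips_ahead, totool([.5132,-.2185,.222]))
E
python3 -m crank '[{"claw":0.0,"offset":[-3.1,-1.1,20],"roll":0},{"claw":0.0,"offset":[0,0,30],"roll":0},{"claw":0.0,"offset":[0,0,30],"roll":0},{"claw":0.0,"offset":[0,0,20],"roll":0},{"claw":0.0,"offset":[0,0,0],"roll":0},{"claw":0.0,"offset":[0,0,0],"roll":0},{"claw":0.0,"offset":[0,0,0],"roll":0}]'
```

```text
(array([ 0.51313361, -0.21864647,  0.12235407]), np.float64(3.7013921422826595e-05))
(array([ 0.48727058, -0.28158256,  0.1224153 ]), np.float64(3.253822846026346e-05))
[(array([155.8, 231.9]), array([ 8.1, 11. ]), 43.0), (array([155.1, 223.1]), array([4.4, 7. ]), 22.0)]
(array([ 0.51246294, -0.22260809,  0.09845945]), np.float64(0.004270855995053565))
0.017 [-3.2 -1.7  1.1]
clock: 3.35
tool_pos: [0.5142, -0.2189, 0.1233]
tcp_rot: [2.601, 1.756, 0.003]
force: [-0.5, 0.5, 1.2]
opening: 0.0428
gripper_force: 0.0
```

```bash
python3 -m crank '[{"claw":0.0,"offset":[0,-1,10],"roll":0},{"claw":0.0,"offset":[0,0,8],"roll":0},{"claw":0.0,"offset":[0,0,4],"roll":0},{"claw":0.0,"offset":[0,0,0],"roll":0},{"claw":0.0,"offset":[0,0,0],"roll":0}]'
python3 -m crank '[{"claw":0.0,"offset":[0,0,2],"roll":0},{"claw":0.0,"offset":[0,0,2],"roll":0},{"claw":0.0,"offset":[0,0,0],"roll":0},{"claw":0.0,"offset":[0,0,0],"roll":0}]'
```

```text
clock: 3.77
tool_pos: [0.5119, -0.2178, 0.098]
tcp_rot: [-2.603, -1.758, 0.001]
force: [0.6, -0.1, 0.6]
opening: 0.0426
gripper_force: 0.0
clock: 4.1
tool_pos: [0.5123, -0.218, 0.0961]
tcp_rot: [2.603, 1.758, 0.001]
force: [-4.2, 2.6, 9.4]
opening: 0.0425
gripper_force: 4.4
```

```bash
python3 -m crank '[{"claw":0.0,"offset":[0,0,1.5],"roll":0},{"claw":0.0,"offset":[0,0,0],"roll":0},{"claw":0.0,"offset":[0,0,0],"roll":0},{"claw":0.0,"offset":[0,0,0],"roll":0}]'
python3 - <<'E'
from h import *
s=shot("wrist");cv2.imwrite("pics/p1.png",s["frame"][:,:,::-1])
for e in discs(s,*BROWN,roi=(215,0,290,300)): print(e,plane(s,e[0],.138),plane(s,e[0],.123))
E
```

```text
clock: 4.43
tool_pos: [0.5123, -0.218, 0.0951]
tcp_rot: [2.602, 1.758, 0.001]
force: [-4.1, 1.4, 11.2]
opening: 0.0432
gripper_force: 5.0
```

View pics/p1.png

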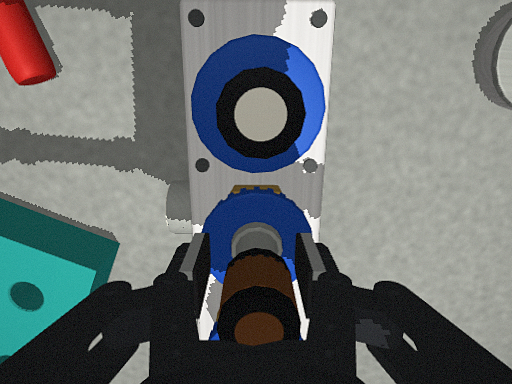

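The picture shows the brown disc at (259,330), the nozzle bared below the housing, and the cartridge between the fingers. It seems to have sprung up; I'll check the height.

Run:
```python
from h import *
s=shot("wrist")
for e in discs(s,(5,90,30),(22,255,200),amax=4000,roi=(215,0,300,360)): print(e)
for z in(.123,.138): print(z,proj(s,[[.5132,-.2185,z]]), 'housing bottom',proj(s,[[.5132,-.2185,z-.032]]), plane(s,(259,330),z))
print(totool([.5132,-.2185,.118]))
```

```text
(array([258.3, 328.8]), array([32.9, 50.8]), 1280.5)
(array([255.9, 307. ]), array([ 73. , 103.6]), 2015.0)
(array([255.7, 189.5]), array([ 9.7, 50.3]), 156.0)
0.123 [[257.32152874 303.90267911]] housing bottom [[256.2282608  258.96582686]] [ 0.5094225  -0.22975201  0.123     ]
0.138 [[258.05797723 334.2236517 ]] housing bottom [[256.67813325 277.44632752]] [ 0.51409924 -0.21704852  0.138     ]
[ -0.1   1.  -22.9]
```

Freed (matches 0.138). Rise and grip.

```bash
python3 -m crank '[{"claw":0.0,"offset":[0,0.5,-8],"roll":0},{"claw":0.0,"offset":[0,0.5,-10],"roll":0},{"claw":0.0,"offset":[0,0,-7],"roll":0},{"claw":0.0,"offset":[0,0,0],"roll":0},{"claw":0.0,"offset":[0,0,0],"roll":0},{"claw":0.3,"offset":[0,0,0],"roll":0},{"claw":1,"offset":[0,0,0],"roll":0},{"claw":1,"offset":[0,0,0],"roll":0},{"claw":1,"offset":[0,0,0],"roll":0},{"claw":1,"offset":[0,0,0],"roll":0},{"claw":1,"offset":[0,0,0],"roll":0}]' 40
```

```text
clock: 5.45
tool_pos: [0.513, -0.2182, 0.1174]
tcp_rot: [-2.603, -1.758, 0.0]
force: [1.6, -0.2, -1.4]
opening: 0.0271
gripper_force: 39.3
```

```bash
python3 -m crank '[{"claw":1,"offset":[0,0,-10],"roll":0},{"claw":1,"offset":[0,0,-15],"roll":0},{"claw":1,"offset":[0,0,-20],"roll":0},{"claw":1,"offset":[0,0,-25],"roll":0},{"claw":1,"offset":[0,0,-25],"roll":0},{"claw":1,"offset":[0,0,-25],"roll":0},{"claw":1,"offset":[0,0,0],"roll":0},{"claw":1,"offset":[0,0,0],"roll":0}]'
python3 -m crank '[{"claw":1,"offset":[15,-6.5,0],"roll":0},{"claw":1,"offset":[31.3,-13.7,0],"roll":0},{"claw":1,"offset":[31.3,-13.7,0],"roll":0},{"claw":1,"offset":[31.3,-13.7,0],"roll":0},{"claw":1,"offset":[31.3,-13.7,0],"roll":0},{"claw":1,"offset":[31.3,-13.7,0],"roll":0},{"claw":1,"offset":[31.3,-13.7,0],"roll":0},{"claw":1,"offset":[31.3,-13.7,0],"roll":0},{"claw":1,"offset":[31.3,-13.7,0],"roll":0},{"claw":1,"offset":[16,-7,0],"roll":0}]'
python3 -m crank '[{"claw":1,"offset":[0,0,0],"roll":-6.1},{"claw":1,"offset":[0,0,0],"roll":-6.1},{"claw":1,"offset":[0,0,0],"roll":-6.1},{"claw":1,"offset":[0,0,0],"roll":-6.1},{"claw":1,"offset":[0,0,0],"roll":-6.1},{"claw":1,"offset":[0,0,0],"roll":-6.1},{"claw":1,"offset":[0,0,0],"roll":0},{"claw":1,"offset":[0,0,0],"roll":0},{"claw":1,"offset":[0,0,0],"roll":0}]'
cat > m2.py <<'E'
from h import *
import pickle,sys
c=shot("wrist"); cv2.imwrite(f"pics/{sys.argv[1]}.png",c["frame"][:,:,::-1])
pickle.dump({k:c[k] for k in("W","mtx","D","frame")},open(sys.argv[1]+".pkl","wb"))
E
python3 m2.py r1
```

```text
clock: 6.12
tool_pos: [0.5135, -0.2186, 0.2403]
tcp_rot: [2.601, 1.756, 0.003]
force: [-0.4, 0.4, -1.4]
opening: 0.0271
gripper_force: 39.6
clock: 6.95
tool_pos: [0.5028, 0.092, 0.236]
tcp_rot: [-2.599, -1.76, 0.003]
force: [0.1, -0.2, -1.0]
opening: 0.0272
gripper_force: 39.6
clock: 7.7
tool_pos: [0.5037, 0.0886, 0.2369]
tcp_rot: [-1.923, -2.483, 0.002]
force: [0.1, -0.2, -1.7]
opening: 0.027
gripper_force: 39.6
```

View pics/r1.png

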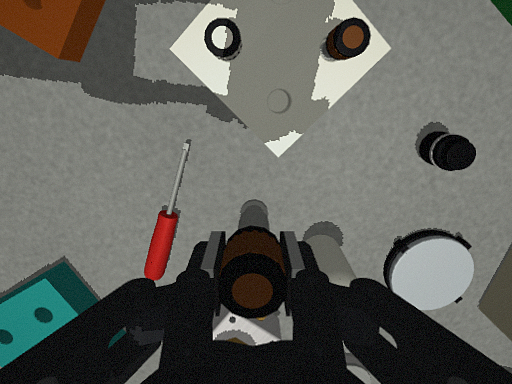

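The rack is at the top: white disc (224,38), old brown disc (353,37), and the empty hole in shadow at (279,101). The held cartridge is upright in the fingers, with its disc at (253,289). I'll take a second view and measure the hole.

```bash
python3 -m crank '[{"claw":1,"offset":[20,0,0],"roll":0},{"claw":1,"offset":[15,0,-15],"roll":0},{"claw":1,"offset":[0,0,-15],"roll":0},{"claw":1,"offset":[0,0,0],"roll":0},{"claw":1,"offset":[0,0,0],"roll":0},{"claw":1,"offset":[0,0,0],"roll":0}]'
python3 m2.py r2
cat > meas.py <<'E'
from h import *
import pickle
V=[pickle.load(open(f"r{i}.pkl","rb")) for i in(1,2)]
def hole(c,guess):
    g=proj(c,[guess])[0]; x,y=np.round(g).astype(int); x0,y0=x-32,max(y-32,0)
    k=6; G=cv2.resize(cv2.cvtColor(c["frame"],cv2.COLOR_RGB2GRAY)[y0:y+32,x0:x+32],None,fx=k,fy=k,interpolation=cv2.INTER_CUBIC)
    G=cv2.createCLAHE(3,(2,2)).apply(cv2.GaussianBlur(G,(0,0),4))
    d=abs(np.linalg.norm(np.linalg.inv(c["W"])[2]@np.r_[guess,1])); r=.0112*c["mtx"][0,0]/d
    H=cv2.HoughCircles(G,cv2.HOUGH_GRADIENT_ALT,1.5,60,param1=60,param2=.5,minRadius=int(r*k*.75),maxRadius=int(r*k*1.25))
    cv2.imwrite(f"pics/hole{c['i']}.png",G)
    return [] if H is None else [((h[0]+.5)/k-.5+np.array([x0,0])[0],(h[1]+.5)/k-.5+y0,h[2]/k,r) for h in H[0]]
for i,c in enumerate(V):
    c["i"]=i
    for h in hole(c,[.515,.157,.04]): print("hole",np.round(h,1),plane(c,h[:2],.04))
    for nm,M in(("b",BROWN),("w",((0,0,150),(180,60,255)))):
        for e in discs(c,*M,roi=(150,0,450,150)): print(nm,e,plane(c,e[0],.104))
    for e in discs(c,(5,90,30),(22,255,200),amax=4000,roi=(215,200,300,360)): print("held",e)
E
python3 meas.py
```

```text
clock: 8.25
tool_pos: [0.4951, 0.1223, 0.2669]
tcp_rot: [-1.921, -2.485, 0.001]
force: [-0.1, -0.0, -1.8]
opening: 0.0271
gripper_force: 39.6
hole [278.1 100.6  12.9  11.3] [0.51001271 0.15822295 0.04      ]
hole [297.6 123.1  10.   11.3] [0.53516192 0.14199069 0.04      ]
hole [299.1  86.1  13.   11.3] [0.52618908 0.17663556 0.04      ]
hole [278.1 100.6  10.1  11.3] [0.51001271 0.15822295 0.04      ]
b (array([352.6,  36.4]), array([20.2, 23. ]), 364.0) [0.5463476  0.21816481 0.104     ]
w (array([281.4, 143.6]), array([16.6, 41.2]), 402.5) [0.51679812 0.12651352 0.104     ]
w (array([219.2,  36.6]), array([13.9, 23.1]), 235.5) [0.44907128 0.19271557 0.104     ]
held (array([251.9, 290.5]), array([34.5, 40. ]), 1082.0)
held (array([251.7, 268.6]), array([60.2, 73.4]), 1155.5)
hole [276.1 132.3   9.9  10. ] [0.51123469 0.15800815 0.04      ]
hole [276.1 132.3  11.8  10. ] [0.51123469 0.15800815 0.04      ]
hole [258.6 127.6   9.1  10. ] [0.49096111 0.1581423  0.04      ]
b (array([338.4,  85.3]), array([17.5, 19.4]), 265.0) [0.54624947 0.21811888 0.104     ]
w (array([275.4, 128.4]), array([11.7, 17. ]), 149.0) [0.50301645 0.16805052 0.104     ]
w (array([221.7,  84.7]), array([ 7.6, 17.7]), 96.0) [0.44716198 0.19269862 0.104     ]
w (array([210.3,  65.4]), array([25.1, 91.9]), 1457.5) [0.43406659 0.20571072 0.104     ]
held (array([259. , 320.4]), array([ 8.6, 15.6]), 81.5)
held (array([251.8, 290.5]), array([34.5, 39.9]), 1081.0)
held (array([251.9, 270. ]), array([60.8, 76. ]), 1150.0)
```

Run:
```python
from h import *
import pickle
V=[pickle.load(open(f"r{i}.pkl","rb")) for i in(1,2)]
print("hole",tri([ray(V[0],(278.1,100.6)),ray(V[1],(276.1,132.3))]))
print("old",tri([ray(V[0],(352.6,36.4)),ray(V[1],(338.4,85.3))]))
f=[]
for c in V:
    g=proj(c,[[.4505,.1935,.104]])[0]
    h=cv2.cvtColor(c["frame"],cv2.COLOR_RGB2HSV); x,y=g.round().astype(int)
    m=cv2.inRange(h,(0,0,0),(180,255,55)); m[:, :x-22]=0;m[:,x+22:]=0;m[y+22:]=0;m[:max(y-22,0)]=0
    k=max(cv2.findContours(m,cv2.RETR_EXTERNAL,cv2.CHAIN_APPROX_NONE)[0],key=cv2.contourArea)
    fill=np.zeros_like(m); 
    # disc inside: largest hole of dark ring
    ks,hi=cv2.findContours(m,cv2.RETR_CCOMP,cv2.CHAIN_APPROX_NONE)
    inn=max([q for q,w in zip(ks,hi[0]) if w[3]>=0],key=cv2.contourArea)
    e=cv2.fitEllipse(inn); print("fresh disc",e,plane(c,e[0],.104)); f.append(ray(c,e[0]))
print("fresh",tri(f))
# held disc in tool frame
c=eyes.capture("wrist"); u=cv2.undistortPoints(np.array([[[251.9,290.5]]]),c["mtx"],np.array(c["D"]))[0,0]
H=c["hand_eye"]; d=H[:3,:3]@np.r_[u,1]; o=H[:3,3]; print("held disc tool",o+d*(-.0206-o[2])/d[2])
print(totool([.5106,.1581,.237]))
```

```text
hole (array([0.51023865, 0.15838112, 0.04428427]), np.float64(0.0005702358237280145))
old (array([0.54622973, 0.21809913, 0.10427933]), np.float64(4.832335569858401e-05))
fresh disc ((221.61781311035156, 36.922054290771484), (23.00813102722168, 24.6103458404541), 176.6291961669922) [0.45088743 0.19294974 0.104     ]
fresh disc ((225.76046752929688, 85.29744720458984), (20.20600128173828, 20.871837615966797), 177.77049255371094) [0.45072088 0.1931047  0.104     ]
fresh (array([0.45064997, 0.19311133, 0.10253932]), np.float64(5.413210276087608e-05))
held disc tool [ 0.00127763 -0.00167431 -0.0206    ]
[30.9 24.2 29.4]
```

Run:
```python
from h import *
for i in range(2):
    c=eyes.capture("wrist"); print(np.round(c["hand_eye"],4).tolist(),c["mtx"][0])
    u=cv2.undistortPoints(np.array([[[251.9,290.5]]]),c["mtx"],np.array(c["D"]))[0,0]; print(u)
```

```text
[[0.0, -0.9544, -0.2986, 0.0757], [1.0, 0.0004, -0.0014, -0.0014], [0.0014, -0.2986, 0.9544, -0.1243], [0.0, 0.0, 0.0, 1.0]] [312.20417286   0.         252.16721459]
[-0.00085794  0.33034298]
[[0.0, -0.9544, -0.2986, 0.0757], [1.0, 0.0004, -0.0014, -0.0014], [0.0014, -0.2986, 0.9544, -0.1243], [0.0, 0.0, 0.0, 1.0]] [312.20417286   0.         252.16721459]
[-0.00085794  0.33034298]
```

```bash
for i in 1 2; do python3 - <<'E'
from h import *
c=eyes.capture("wrist"); print(np.round(c["hand_eye"][1],4), np.round(c["hand_eye"][0],4))
E
done
python3 - <<'E'
from h import *
import pickle
for n,p,r in (("v1",[.5152,-.2158,.2803],[2.606,1.754,0]),("v2",[.5156,-.216,.222],[2.603,1.757,.001]),("r1",[.5037,.0886,.2369],[-1.923,-2.483,.002]),("r2",[.4951,.1223,.2669],[-1.921,-2.485,.001])):
    W=pickle.load(open(n+".pkl","rb"))["W"]; T=np.eye(4);T[:3,:3]=R.from_rotvec(r).as_matrix();T[:3,3]=p
    print(n,np.round((np.linalg.inv(T)@W)[:2],4).tolist())
E
```

```text
[ 1.0e+00  4.0e-04 -1.4e-03 -1.4e-03] [ 0.     -0.9544 -0.2986  0.0757]
[ 1.0e+00  4.0e-04 -1.4e-03 -1.4e-03] [ 0.     -0.9544 -0.2986  0.0757]
v1 [[0.0004, -0.9542, -0.2993, 0.0749], [1.0, 0.0008, -0.0012, -0.0007]]
v2 [[-0.0001, -0.9541, -0.2995, 0.0749], [1.0, 0.0002, -0.0009, -0.0008]]
r1 [[-0.0, -0.9544, -0.2984, 0.0757], [1.0, 0.0004, -0.0014, -0.0014]]
r2 [[0.0002, -0.9543, -0.2988, 0.0757], [1.0, 0.0006, -0.0013, -0.0014]]
```

```bash
python3 -m crank '[{"claw":1,"offset":[15,13,0],"roll":0},{"claw":1,"offset":[14.6,12.9,0],"roll":0},{"claw":1,"offset":[0,0,20],"roll":0},{"claw":1,"offset":[0,0,30],"roll":0},{"claw":1,"offset":[0,0,30],"roll":0},{"claw":1,"offset":[0,0,30],"roll":0},{"claw":1,"offset":[0,0,10],"roll":0},{"claw":1,"offset":[0,0,0],"roll":0},{"claw":1,"offset":[0,0,0],"roll":0},{"claw":1,"offset":[0,0,0],"roll":0}]'
python3 m2.py r3
python3 - <<'E'
from h import *
c=eyes.capture("wrist"); c["W"]=np.array(c["hand_eye"])
print("tip pred",proj(c,[[.0013,-.0017,.0714]]),"stem top",proj(c,[[.0013,-.0017,.0114]]),"disc",proj(c,[[.0013,-.0017,-.0206]]))
E
```

```text
clock: 9.38
tool_pos: [0.5137, 0.1579, 0.1504]
tcp_rot: [1.919, 2.485, 0.004]
force: [0.2, -0.7, -0.2]
opening: 0.0269
gripper_force: 39.9
tip pred [[252.18501692 206.33996668]] stem top [[252.01323644 250.22163021]] disc [[251.85572048 290.44154523]]
```

View pics/r3.png

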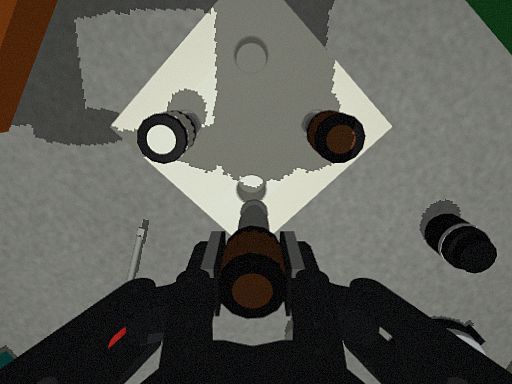

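Run:
```python
from h import *
import pickle
c=pickle.load(open("r3.pkl","rb")); T=tcp(); print(T[:3,3])
p=T@np.array([.0013,-.0017,0,1]); print("where tip lands",proj(c,[[p[0],p[1],.04]]))
f=cv2.resize(c["frame"][165:235,215:290],None,fx=8,fy=8,interpolation=cv2.INTER_CUBIC); cv2.imwrite("pics/r3c.png",f[:,:,::-1])
```

```text
[0.51383617 0.15801457 0.15052838]
where tip lands [[251.8836999 188.6862406]]
```

View pics/r3c.png

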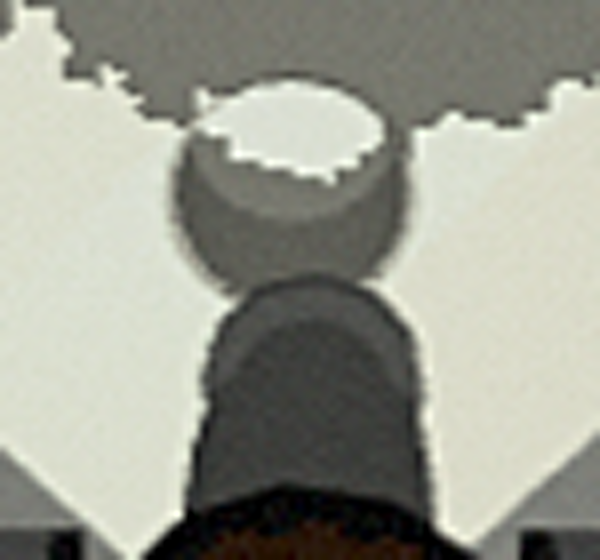

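The close-up shows the hole centred at about (251.5,188.4) in the full picture and the tip at column 254.4, so the tip is ~1.5–2 mm too far along +y. I'll shift and lower.

```bash
python3 -m crank '[{"claw":1,"offset":[0,-1.4,15],"roll":0},{"claw":1,"offset":[0,0,15],"roll":0},{"claw":1,"offset":[0,0,8],"roll":0},{"claw":1,"offset":[0,0,8],"roll":0},{"claw":1,"offset":[0,0,0],"roll":0},{"claw":1,"offset":[0,0,0],"roll":0}]'
```

```text
clock: 9.98
tool_pos: [0.5114, 0.1574, 0.1021]
tcp_rot: [1.92, 2.487, 0.0]
force: [-0.4, 1.0, -0.8]
opening: 0.0267
gripper_force: 39.9
```

```bash
python3 -m crank '[{"claw":1,"offset":[0,0,7],"roll":0},{"claw":1,"offset":[0,0,7],"roll":0},{"claw":1,"offset":[0,0,3],"roll":0},{"claw":1,"offset":[0,0,0],"roll":0},{"claw":1,"offset":[0,0,0],"roll":0}]'
```

```text
clock: 10.4
tool_pos: [0.5112, 0.1574, 0.0844]
tcp_rot: [-1.919, -2.486, 0.001]
force: [0.5, 0.3, -1.1]
opening: 0.0272
gripper_force: 39.9
```

```bash
python3 -m crank '[{"claw":1,"offset":[0,0,1],"roll":0},{"claw":1,"offset":[0,0,1],"roll":0},{"claw":1,"offset":[0,0,0],"roll":0},{"claw":1,"offset":[0,0,0],"roll":0}]'
```

```text
clock: 10.73
tool_pos: [0.5116, 0.1575, 0.0832]
tcp_rot: [1.92, 2.486, 0.001]
force: [-0.0, -1.0, 1.0]
opening: 0.0272
gripper_force: 39.9
```

```bash
python3 -m crank '[{"claw":0.2,"offset":[0,0,0],"roll":0},{"claw":0.0,"offset":[0,0,0],"roll":0},{"claw":-0.1,"offset":[0,0,0],"roll":0},{"claw":-0.1,"offset":[0,0,0],"roll":0},{"claw":-0.1,"offset":[0,0,-5],"roll":0},{"claw":-0.1,"offset":[0,0,-15],"roll":0},{"claw":-0.1,"offset":[0,0,-20],"roll":0},{"claw":-0.1,"offset":[0,0,-30],"roll":0},{"claw":-0.1,"offset":[0,0,-30],"roll":0},{"claw":-0.1,"offset":[16,-16,0],"roll":0},{"claw":-0.1,"offset":[17,-17,0],"roll":0},{"claw":-0.1,"offset":[16,-16,0],"roll":0}]'
python3 -m crank '[{"claw":-0.1,"offset":[0,0,0],"roll":0},{"claw":-0.1,"offset":[0,0,0],"roll":0},{"claw":-0.1,"offset":[0,0,0],"roll":0}]'
python3 m2.py r4
python3 - <<'E'
from h import *
import pickle
c=pickle.load(open("r4.pkl","rb"))
for e in discs(c,*BROWN): print("b",e,plane(c,e[0],.104))
for e in discs(c,(0,0,140),(180,60,255),amin=150,roi=(200,120,310,260)): print("w",e,plane(c,e[0],.104))
T=tcp(); print(T[:3,3], proj(c,[[T[0,3],T[1,3],.104]]))
E
```

```text
clock: 11.73
tool_pos: [0.4512, 0.1927, 0.1841]
tcp_rot: [1.92, 2.485, 0.002]
force: [-1.2, -0.0, 0.2]
opening: 0.0471
gripper_force: 0.0
clock: 11.98
tool_pos: [0.4519, 0.1923, 0.1831]
tcp_rot: [1.919, 2.486, 0.001]
force: [0.3, 0.7, 0.3]
opening: 0.0471
gripper_force: 0.0
b (array([394.8, 202. ]), array([19.4, 22.3]), 333.0) [0.54590442 0.21849326 0.104     ]
w (array([252.6, 205.4]), array([12.6, 24.1]), 213.0) [0.45082371 0.19102191 0.104     ]
[0.45204829 0.19208128 0.18290806] [[254.69271544 204.43619601]]
```

View pics/r4.png

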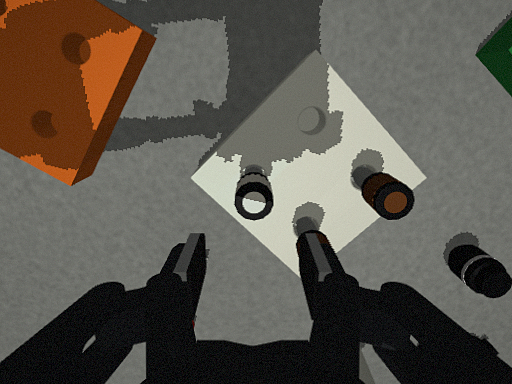

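The picture shows the fresh disc at (254,203), right under the tool axis (254.7,204.4). Spent stands in its hole, half behind the right finger at (315,240). I'll descend and grip, a bit high on the housing.

```bash
python3 -m crank '[{"claw":-0.1,"offset":[0,0.8,25],"roll":0},{"claw":-0.1,"offset":[0,0,25],"roll":0},{"claw":-0.1,"offset":[0,0,20],"roll":0},{"claw":-0.1,"offset":[0,0,12],"roll":0},{"claw":-0.1,"offset":[0,0,8],"roll":0},{"claw":-0.1,"offset":[0,0,0],"roll":0},{"claw":-0.1,"offset":[0,0,0],"roll":0},{"claw":0.3,"offset":[0,0,0],"roll":0},{"claw":1,"offset":[0,0,0],"roll":0},{"claw":1,"offset":[0,0,0],"roll":0},{"claw":1,"offset":[0,0,0],"roll":0},{"claw":1,"offset":[0,0,0],"roll":0}]' 90
python3 -m crank '[{"claw":1,"offset":[0,0,0],"roll":0},{"claw":1,"offset":[0,0,0],"roll":0}]'
```

```text
clock: 13.03
tool_pos: [0.4533, 0.1929, 0.0947]
tcp_rot: [1.919, 2.485, 0.004]
force: [0.3, -0.6, 5.9]
opening: 0.0257
gripper_force: 88.4
clock: 13.2
tool_pos: [0.4533, 0.193, 0.0948]
tcp_rot: [1.918, 2.485, 0.005]
force: [-0.6, -1.3, 5.5]
opening: 0.0252
gripper_force: 88.4
```

```bash
python3 -m crank '[{"claw":1,"offset":[0,0,-8],"roll":0},{"claw":1,"offset":[0,0,-12],"roll":0},{"claw":1,"offset":[0,0,-20],"roll":0},{"claw":1,"offset":[0,0,-30],"roll":0},{"claw":1,"offset":[0,0,-30],"roll":0},{"claw":1,"offset":[0,0,-30],"roll":0},{"claw":1,"offset":[0,0,-20],"roll":0},{"claw":1,"offset":[0,0,0],"roll":0},{"claw":1,"offset":[0,0,0],"roll":0}]'
python3 -m crank '[{"claw":1,"offset":[-20,-2.2,0],"roll":0},{"claw":1,"offset":[-38,-4.1,0],"roll":0},{"claw":1,"offset":[-38,-4.1,0],"roll":0},{"claw":1,"offset":[-38,-4.1,0],"roll":0},{"claw":1,"offset":[-38,-4.1,0],"roll":0},{"claw":1,"offset":[-38,-4.1,0],"roll":0},{"claw":1,"offset":[-38,-4.1,0],"roll":0},{"claw":1,"offset":[-38,-4.1,0],"roll":0},{"claw":1,"offset":[-38,-4.1,0],"roll":0},{"claw":1,"offset":[-38,-4.1,0],"roll":0},{"claw":1,"offset":[-38,-4.1,0],"roll":0},{"claw":1,"offset":[-13,-1.6,0],"roll":0}]'
python3 -m crank '[{"claw":1,"offset":[0,0,0],"roll":6.1},{"claw":1,"offset":[0,0,0],"roll":6.1},{"claw":1,"offset":[0,0,0],"roll":6.1},{"claw":1,"offset":[0,0,0],"roll":6.1},{"claw":1,"offset":[0,0,0],"roll":6.1},{"claw":1,"offset":[0,0,0],"roll":6.1},{"claw":1,"offset":[0,0,0],"roll":0},{"claw":1,"offset":[0,0,0],"roll":0},{"claw":1,"offset":[0,0,0],"roll":0}]'
python3 - <<'E'
from h import *
T=tcp();print(T[:3,3],np.degrees(np.arctan2(T[1,1],T[0,1])),totool([.5133,-.2185,.24]))
E
```

```text
clock: 13.95
tool_pos: [0.4528, 0.1928, 0.2447]
tcp_rot: [1.919, 2.485, 0.004]
force: [0.3, 0.2, -1.4]
opening: 0.0255
gripper_force: 88.6
clock: 14.95
tool_pos: [0.5126, -0.2226, 0.2397]
tcp_rot: [-1.923, -2.48, 0.004]
force: [0.4, 0.2, -0.5]
opening: 0.0253
gripper_force: 88.6
clock: 15.7
tool_pos: [0.5133, -0.2179, 0.2418]
tcp_rot: [-2.599, -1.762, 0.001]
force: [0.4, 0.4, -0.9]
opening: 0.0256
gripper_force: 88.5
[ 0.51330429 -0.21794823  0.24180551] -21.750229249241684 [-0.5  0.2  1.8]
```

```bash
python3 -m crank '[{"claw":1,"offset":[0,0,20],"roll":0},{"claw":1,"offset":[0,0,25],"roll":0},{"claw":1,"offset":[0,0,5],"roll":0},{"claw":1,"offset":[0,0,0],"roll":0},{"claw":1,"offset":[0,0,0],"roll":0},{"claw":1,"offset":[0,0,0],"roll":0}]'
python3 m2.py r5
python3 - <<'E'
from h import *
import pickle
c=pickle.load(open("r5.pkl","rb")); T=tcp(); print(T[:3,3],totool([.5133,-.2185,.19]))
print("port by TCP",proj(c,[[T[0,3],T[1,3],.084]]),"port meas",proj(c,[[.5132,-.2185,.084]]))
for e in discs(c,(0,0,130),(180,60,255),amin=150,amax=3000,roi=(200,200,310,384)): print("w",e)
f=cv2.resize(c["frame"][150:330,170:340],None,fx=3.3,fy=3.3,interpolation=cv2.INTER_CUBIC); cv2.imwrite("pics/r5c.png",f[:,:,::-1])
E
```

```text
clock: 16.2
tool_pos: [0.514, -0.2185, 0.1945]
tcp_rot: [2.601, 1.758, 0.002]
force: [0.4, -0.2, -1.3]
opening: 0.0257
gripper_force: 88.6
[ 0.51408124 -0.2185358   0.19466499] [-0.3 -0.8  4.7]
port by TCP [[253.31448625 189.18027927]] port meas [[252.26175561 189.53701659]]
w (array([252.2, 318.9]), array([56.5, 77.5]), 2669.0)
w (array([252.3, 273.3]), array([31.4, 35.1]), 865.5)
```

View pics/r5c.png

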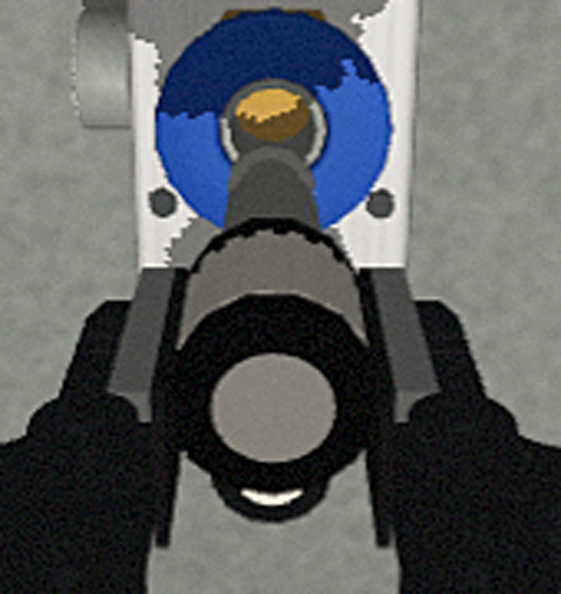

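The close-up shows the nozzle bore centred at about (253,190) in the full picture and the collar centred on the same column. The tip is at column 251.8 and nearly in line. I'll work out the remaining offset in x.

Run:
```python
from h import *
c=eyes.capture("wrist"); T=tcp(); c["W"]=np.array(c["hand_eye"])
zp=T[2,3]-.084
print("disc",plane(c,(252.3,273.3),-.0093),"hole",plane(c,(253,190),zp))
# tip disc of radius 5 and bead: expected silhouettes, with tip under disc
x=plane(c,(252.3,273.3),-.0093)[0]
print(T[:3,3],"tip far edge rows: cone end",proj(c,[[x+.005,-.001,.0827],[x+.009,-.001,.0737],[x+.009,-.001,.0707]]))
```

```text
disc [ 0.00085062 -0.00082764 -0.0093    ] hole [-0.00075411 -0.00037545  0.11061617]
[ 0.51407519 -0.21854344  0.19461617] tip far edge rows: cone end [[252.16574608 193.25711549]
 [252.14890178 191.84225485]
 [252.14294775 193.26562159]]
```

```bash
python3 -m crank '[{"claw":1,"offset":[-1.1,0.7,10],"roll":0},{"claw":1,"offset":[0,0,12],"roll":0},{"claw":1,"offset":[0,0,8],"roll":0},{"claw":1,"offset":[0,0,8],"roll":0},{"claw":1,"offset":[0,0,8],"roll":0},{"claw":1,"offset":[0,0,0],"roll":0},{"claw":1,"offset":[0,0,0],"roll":0}]'
```

```text
clock: 16.88
tool_pos: [0.5134, -0.2193, 0.1458]
tcp_rot: [-2.602, -1.757, 0.001]
force: [0.0, -0.3, -0.9]
opening: 0.0256
gripper_force: 88.5
```

```bash
python3 -m crank '[{"claw":1,"offset":[0,0,7],"roll":0},{"claw":1,"offset":[0,0,6],"roll":0},{"claw":1,"offset":[0,0,4],"roll":0},{"claw":1,"offset":[0,0,0],"roll":0},{"claw":1,"offset":[0,0,0],"roll":0}]'
python3 -m crank '[{"claw":1,"offset":[0,0,4],"roll":0},{"claw":1,"offset":[0,0,4],"roll":0},{"claw":1,"offset":[0,0,0],"roll":0},{"claw":1,"offset":[0,0,0],"roll":0}]'
```

```text
clock: 17.3
tool_pos: [0.5138, -0.2196, 0.1297]
tcp_rot: [2.603, 1.758, 0.0]
force: [0.2, -0.4, -0.6]
opening: 0.0258
gripper_force: 88.9
clock: 17.63
tool_pos: [0.5142, -0.2199, 0.1234]
tcp_rot: [2.602, 1.757, 0.002]
force: [-0.9, -0.2, 4.7]
opening: 0.0254
gripper_force: 89.6
```

```bash
python3 -m crank '[{"claw":1,"offset":[0,0,4],"roll":0},{"claw":1,"offset":[0,0,3],"roll":0},{"claw":1,"offset":[0,0,0],"roll":0},{"claw":1,"offset":[0,0,0],"roll":0}]'
python3 -m crank '[{"claw":1,"offset":[0,0,2],"roll":0},{"claw":1,"offset":[0,0,2],"roll":0},{"claw":1,"offset":[0,0,0],"roll":0},{"claw":1,"offset":[0,0,0],"roll":0}]'
```

```text
clock: 17.97
tool_pos: [0.5141, -0.2198, 0.1149]
tcp_rot: [2.603, 1.758, 0.001]
force: [1.9, -2.3, -3.9]
opening: 0.0257
gripper_force: 88.5
clock: 18.3
tool_pos: [0.5141, -0.2198, 0.1118]
tcp_rot: [2.602, 1.757, 0.001]
force: [-0.5, -0.7, 5.8]
opening: 0.0253
gripper_force: 89.5
```

```bash
python3 -m crank '[{"claw":1,"offset":[0,0,1.5],"roll":0},{"claw":1,"offset":[0,0,0],"roll":0},{"claw":1,"offset":[0,0,0],"roll":0}]'
python3 -m crank '[{"claw":1,"offset":[0,0,1.5],"roll":0},{"claw":1,"offset":[0,0,0],"roll":0},{"claw":1,"offset":[0,0,0],"roll":0}]'
```

```text
clock: 18.55
tool_pos: [0.5142, -0.2198, 0.1112]
tcp_rot: [2.602, 1.757, 0.001]
force: [-0.9, 0.4, 8.9]
opening: 0.0255
gripper_force: 90.2
clock: 18.8
tool_pos: [0.5144, -0.2199, 0.1111]
tcp_rot: [2.601, 1.757, 0.002]
force: [-3.4, 1.1, 14.0]
opening: 0.0256
gripper_force: 91.2
```

```bash
python3 -m crank '[{"claw":1,"offset":[0,0,2.5],"roll":0},{"claw":1,"offset":[0,0,0],"roll":0},{"claw":1,"offset":[0,0,0],"roll":0}]'
python3 -m crank '[{"claw":1,"offset":[0,0,-3],"roll":0},{"claw":1,"offset":[0,0,-3],"roll":0},{"claw":1,"offset":[0,0,-1],"roll":0},{"claw":1,"offset":[0,0,0],"roll":0},{"claw":1,"offset":[0,0,0],"roll":0}]'
```

```text
clock: 19.05
tool_pos: [0.5151, -0.2203, 0.1109]
tcp_rot: [2.599, 1.755, 0.005]
force: [-4.3, 2.1, 22.0]
opening: 0.0251
gripper_force: 91.6
clock: 19.47
tool_pos: [0.5145, -0.2199, 0.1133]
tcp_rot: [2.602, 1.757, 0.002]
force: [1.5, -0.4, 5.6]
opening: 0.0253
gripper_force: 89.6
```

Hard stop reached. Release, rise and look.

```bash
python3 -m crank '[{"claw":0.25,"offset":[0,0,0],"roll":0},{"claw":0.1,"offset":[0,0,0],"roll":0},{"claw":-0.1,"offset":[0,0,0],"roll":0},{"claw":-0.1,"offset":[0,0,0],"roll":0},{"claw":-0.1,"offset":[0,0,-10],"roll":0},{"claw":-0.1,"offset":[0,0,-20],"roll":0},{"claw":-0.1,"offset":[0,0,-30],"roll":0},{"claw":-0.1,"offset":[0,0,-30],"roll":0},{"claw":-0.1,"offset":[-30,0,0],"roll":0},{"claw":-0.1,"offset":[0,0,0],"roll":0},{"claw":-0.1,"offset":[0,0,0],"roll":0},{"claw":-0.1,"offset":[0,0,0],"roll":0}]'
python3 m2.py f1; python3 -m crank '[{"claw":-0.1,"offset":[30,0,-30],"roll":0},{"claw":-0.1,"offset":[0,0,-30],"roll":0},{"claw":-0.1,"offset":[0,0,0],"roll":0},{"claw":-0.1,"offset":[0,0,0],"roll":0},{"claw":-0.1,"offset":[0,0,0],"roll":0}]'
python3 m2.py f2
python3 - <<'E'
from h import *
import pickle
a,b=[pickle.load(open(n+".pkl","rb")) for n in("f1","f2")]; L=[]
for c in(a,b):
    E=[]
    for e in discs(c,(0,0,100),(180,70,255),amin=80,amax=1500):
        p=plane(c,e[0],.123)
        if np.hypot(p[0]-.5132,p[1]+.2185)<.1 and e[1][0]/e[1][1]>.6: E.append(e[0]); print(e,p)
S=np.hstack([a["frame"],b["frame"]])[:, :]; cv2.imwrite("pics/f.png",cv2.resize(S,(800,300))[:,:,::-1])
E
```

```text
clock: 20.47
tool_pos: [0.5023, -0.2471, 0.2019]
tcp_rot: [-2.603, -1.757, 0.0]
force: [0.7, 0.3, -0.4]
opening: 0.047
gripper_force: 0.0
clock: 20.93
tool_pos: [0.5136, -0.2196, 0.2608]
tcp_rot: [-2.602, -1.759, 0.001]
force: [-0.0, -0.2, -0.3]
opening: 0.0468
gripper_force: 0.0
```

View pics/f.png

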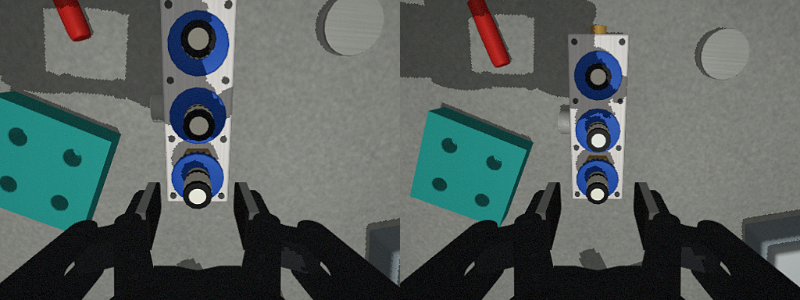

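Both views show all three cartridges white and upright with the collars up. I'll triangulate the three top discs to compare heights.

Run:
```python
from h import *
import pickle
V=[pickle.load(open(n+".pkl","rb")) for n in("f1","f2")]
for P in ([.5132,-.2185],[.4873,-.2814],[.5389,-.1556]):
    rs=[];px=[]
    for c in V:
        x,y=proj(c,[[*P,.123]])[0].round().astype(int); v=cv2.cvtColor(c["frame"],cv2.COLOR_RGB2GRAY)
        for t in range(40,100,4):
            ks,hi=cv2.findContours((v<t).astype(np.uint8),cv2.RETR_CCOMP,cv2.CHAIN_APPROX_NONE)
            q=[k for k,w in zip(ks,hi[0]) if w[3]>=0 and len(k)>15 and cv2.contourArea(k)<1500 and cv2.pointPolygonTest(k,(float(x),float(y)),False)>=0]
            if q: e=cv2.fitEllipse(q[0]); px.append(np.round(e[0]+e[1],1)); rs.append(ray(c,e[0])); break
    print(px, tri(rs) if len(rs)==2 else "miss")
```

```text
[array([254.2, 160.7,  25.1,  26. ]), array([253.6, 179.8,  20.1,  20.9])] (array([ 0.51414951, -0.21834055,  0.12814458]), np.float64(5.4346969298856915e-05))
[array([252.2, 251. ,  21.4,  24.3]), array([252.1, 248.5,  17.1,  19.3])] (array([ 0.48459123, -0.28820905,  0.10938972]), np.float64(2.0904607868979515e-06))
[array([253.4,  49.1,  28.8,  30.2]), array([253.1,  97.9,  21.8,  22.3])] (array([ 0.53885187, -0.15566246,  0.12298099]), np.float64(6.4767270100051e-05))
```

Run:
```python
from h import *
import pickle
for n,px in (("f1",[(252.2,251),(254.2,160.7),(253.4,49.1)]),("f2",[(252.1,248.5),(253.6,179.8),(253.1,97.9)])):
    c=pickle.load(open(n+".pkl","rb")); G=[plane(c,p,.123) for p in px]; d=(G[2]-G[0]);
    print(n,np.linalg.norm(d),"along",np.dot(G[1]-G[0],d)/np.linalg.norm(d))
    for z in(.123,.138): print(z,proj(c,[[.5137,-.2188,z]]))
s=shot("side"); sc=shot("scene")
for nm,c,(x0,y0,x1,y1) in(("scene",sc,(100,205,225,285)),("side",s,(255,125,345,195))):
    cv2.imwrite(f"pics/e_{nm}.png",cv2.resize(c["frame"][y0:y1,x0:x1],None,fx=5,fy=5,interpolation=cv2.INTER_CUBIC)[:,:,::-1])
a=cv2.imread("pics/e_scene.png");b=cv2.imread("pics/scene0.png")[205:285,100:225]
cv2.imwrite("pics/e.png",cv2.resize(np.hstack([cv2.resize(a,(625,400)),cv2.resize(b,None,fx=5,fy=5)]),(800,256)))
```

```text
f1 0.13568750303467414 along 0.06716918994401061
0.123 [[253.67138346 159.86923257]]
0.138 [[253.72625639 165.06468296]]
f2 0.13590176743854157 along 0.06702822543539648
0.123 [[253.35009399 178.82469048]]
0.138 [[253.37185529 183.76970295]]
```

View pics/e.png

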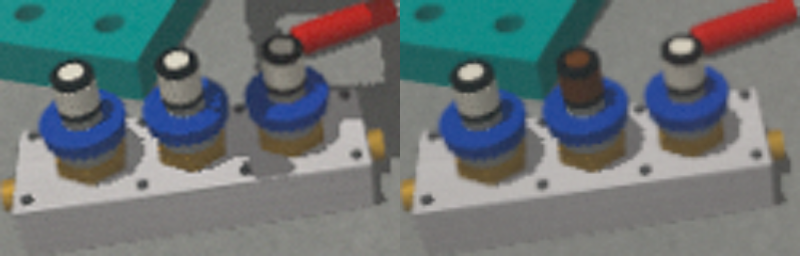

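The scene crops, now and at the start, show the fresh cartridge at the same height as the latched ones with its collar up. Last, a numeric check of the spent cartridge from the fixed cameras, without another picture.

Run:
```python
from h import *
a,b=shot("scene"),shot("side")
for n,c in(("scene",a),("side",b)):
    for P,nm in (([.5115,.1575],"spent"),([.5463,.2181],"old")):
        t,m=proj(c,[[*P,.104],[*P,.088]]); print(n,nm,"pred top",t.round(1),"mid",m.round(1))
        x,y=m.round().astype(int)
        for e in discs(c,(0,60,20),(22,220,140),amin=8,amax=400,roi=(x-14,y-14,x+14,y+14)): print("   ",e)
print(telemetry.sense()["clock"])
```

```text
scene spent pred top [291.1 175.5] mid [290.6 180.6]
    (array([291.2, 183.5]), array([ 7.5, 10.8]), 54.0)
    (array([292.1, 176.1]), array([4., 6.]), 16.5)
scene old pred top [317.3 174.6] mid [316.6 179.7]
    (array([317.2, 182.6]), array([ 7.7, 10.5]), 52.0)
    (array([318.4, 175.5]), array([3.3, 5.6]), 13.5)
side spent pred top [224.4 215.9] mid [224.8 220.4]
    (array([224. , 220.3]), array([ 8.2, 13.7]), 86.0)
side old pred top [198.4 223.4] mid [199.1 227.9]
    (array([198. , 227.5]), array([ 8.3, 14. ]), 89.0)
21.1833
```

Spent sits relative to its prediction exactly as the old one does, so it is on the floor of its place. Handing in.

```bash
python3 -c "
from workcell import bot; print(bot.finish_job())"
```

```text
the job is handed in; nothing more can be done
None
```

The spent brown cartridge stands in an empty place of the white rack, the fresh one is pushed to the hard stop and looks latched in the middle coupling, and the job is handed in at about 21 s; the hand-in call returned no verdict, and I viewed 12 pictures, two over the limit of 10.

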